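# Set the stock tags in front of the parts bins

## Task

Each hinged tag on the rail belongs to the parts bin straight behind it. With a fingertip, gently push tags over so that only the bins filled to the rim have their tag standing up and leaning back with its disc face showing, while the tags of the nearly empty and the empty bin lie folded forward, face down. Do not pinch the tags, and leave the bins and the other things on the bench where they are.

Things in the scene. Friction and masses are not known exactly. Their poses are not given: they have to be found in the camera images.
- tag_1 (a joint): turn of hinged tag 1 (tags are in random order along the rail) about its hinge pin, rad: 0 = folded down, leaning 46 deg forward of upright (towards the robot's side, the rail's -x) on its front stop, disc face down; 0.80 = upright; 1.40 = standing up, leaning 34 deg back (towards the bins, +x) on its rear stop, disc face showing. It tips over by its own weight once about 6 deg past upright, and rests on the stop
- tag_1_hinge (a point): middle of the hinge pin of tag 1, 34 mm above the bench, fixed in its holder (does not turn with the tag): x points from the robot's side to the bins, y runs along the rail, z up. The holder is a black trough 56 (x) by 68 (y) mm; its front wall, 24 mm to -x of the pin, is 54 mm high over the bench, its rear wall, 24 mm to +x, 63 mm
- tag_1_edge (a point): middle of the free edge of tag 1, 75 mm from the hinge pin; moves with the tag. The tag is a white plate 56 wide by 75 long by 3 mm thick, 40 g, with a black disc of 34 mm on one face and a plain back
- tag_2 (a joint): turn of hinged tag 2, as for tag_1
- tag_2_hinge (a point): middle of the hinge pin of tag 2, as for tag_1_hinge
- tag_2_edge (a point): middle of the free edge of tag 2, as for tag_1_edge
- tag_3 (a joint): turn of hinged tag 3, as for tag_1
- tag_3_hinge (a point): middle of the hinge pin of tag 3, as for tag_1_hinge
- tag_3_edge (a point): middle of the free edge of tag 3, as for tag_1_edge
- tag_4 (a joint): turn of hinged tag 4, as for tag_1
- tag_4_hinge (a point): middle of the hinge pin of tag 4, as for tag_1_hinge
- tag_4_edge (a point): middle of the free edge of tag 4, as for tag_1_edge
- tag_5 (a joint): turn of hinged tag 5, as for tag_1
- tag_5_hinge (a point): middle of the hinge pin of tag 5, as for tag_1_hinge
- tag_5_edge (a point): middle of the free edge of tag 5, as for tag_1_edge
- full_bin_a_mid (a point): centre, half-way up (35 mm), of the loose parts bin filled to the rim with black capacitors, so it is a full bin. Grey open-fronted bin 150 (x) by 92 (y) by 70 mm high with a front lip 35 mm high; it stands straight behind its tag, its centre 170 mm to +x of the tag's hinge pin, bins 100 mm apart
- full_bin_b_mid (a point): centre, half-way up (35 mm), of the loose parts bin filled to the rim with brass standoffs, so it is a full bin. Grey open-fronted bin 150 (x) by 92 (y) by 70 mm high with a front lip 35 mm high; it stands straight behind its tag, its centre 170 mm to +x of the tag's hinge pin, bins 100 mm apart
- full_bin_c_mid (a point): centre, half-way up (35 mm), of the loose parts bin filled to the rim with white knobs, so it is a full bin. Grey open-fronted bin 150 (x) by 92 (y) by 70 mm high with a front lip 35 mm high; it stands straight behind its tag, its centre 170 mm to +x of the tag's hinge pin, bins 100 mm apart
- low_bin_mid (a point): centre, half-way up (35 mm), of the loose parts bin with only three fuses left on its floor, so it is not full. Grey open-fronted bin 150 (x) by 92 (y) by 70 mm high with a front lip 35 mm high; it stands straight behind its tag, its centre 170 mm to +x of the tag's hinge pin, bins 100 mm apart
- empty_bin_mid (a point): centre, half-way up (35 mm), of the loose parts bin with nothing in it, so it is not full. Grey open-fronted bin 150 (x) by 92 (y) by 70 mm high with a front lip 35 mm high; it stands straight behind its tag, its centre 170 mm to +x of the tag's hinge pin, bins 100 mm apart
- tag_rail: steel strip 74 (x) by 520 (y) by 4 mm fixed on the bench that carries the five tag holders 100 mm apart along y; origin under its centre, x towards the bins
- multimeter: loose yellow and black multimeter 180 by 85 by 50 mm high, lying flat beyond the rail's left (+y) end; origin at the centre of its underside. To be left alone
- solder_spool: loose metal spool, 54 mm across and 44 mm high, standing beyond the rail's right (-y) end; origin at the centre of its underside. To be left alone
- screwdriver: loose screwdriver about 170 mm long and under 35 mm high lying in front of the rail on the robot's side; origin under its middle, blade along its x. To be left alone

How it is judged:
At the end, for the whole second after the job is handed in: The tag in front of each of the three full bins stands up against its rear stop (joint above 1.25 of 1.40 rad), the tags in front of the low bin and the empty bin lie folded on their front stops (joint below 0.15 rad), and no bin or bench thing has shifted by more than 20 mm (((y of full_bin_a_mid in the frame of tag_1_hinge between -0.04 and 0.04 m and value of joint tag_1 above 1.25 rad) or (y of full_bin_b_mid in the frame of tag_1_hinge between -0.04 and 0.04 m and value of joint tag_1 above 1.25 rad) or (y of full_bin_c_mid in the frame of tag_1_hinge between -0.04 and 0.04 m and value of joint tag_1 above 1.25 rad) or (y of low_bin_mid in the frame of tag_1_hinge between -0.04 and 0.04 m and value of joint tag_1 below 0.15 rad) or (y of empty_bin_mid in the frame of tag_1_hinge between -0.04 and 0.04 m and value of joint tag_1 below 0.15 rad)) and ((y of full_bin_a_mid in the frame of tag_2_hinge between -0.04 and 0.04 m and value of joint tag_2 above 1.25 rad) or (y of full_bin_b_mid in the frame of tag_2_hinge between -0.04 and 0.04 m and value of joint tag_2 above 1.25 rad) or (y of full_bin_c_mid in the frame of tag_2_hinge between -0.04 and 0.04 m and value of joint tag_2 above 1.25 rad) or (y of low_bin_mid in the frame of tag_2_hinge between -0.04 and 0.04 m and value of joint tag_2 below 0.15 rad) or (y of empty_bin_mid in the frame of tag_2_hinge between -0.04 and 0.04 m and value of joint tag_2 below 0.15 rad)) and ((y of full_bin_a_mid in the frame of tag_3_hinge between -0.04 and 0.04 m and value of joint tag_3 above 1.25 rad) or (y of full_bin_b_mid in the frame of tag_3_hinge between -0.04 and 0.04 m and value of joint tag_3 above 1.25 rad) or (y of full_bin_c_mid in the frame of tag_3_hinge between -0.04 and 0.04 m and value of joint tag_3 above 1.25 rad) or (y of low_bin_mid in the frame of tag_3_hinge between -0.04 and 0.04 m and value of joint tag_3 below 0.15 rad) or (y of empty_bin_mid in the frame of tag_3_hinge between -0.04 and 0.04 m and value of joint tag_3 below 0.15 rad)) and ((y of full_bin_a_mid in the frame of tag_4_hinge between -0.04 and 0.04 m and value of joint tag_4 above 1.25 rad) or (y of full_bin_b_mid in the frame of tag_4_hinge between -0.04 and 0.04 m and value of joint tag_4 above 1.25 rad) or (y of full_bin_c_mid in the frame of tag_4_hinge between -0.04 and 0.04 m and value of joint tag_4 above 1.25 rad) or (y of low_bin_mid in the frame of tag_4_hinge between -0.04 and 0.04 m and value of joint tag_4 below 0.15 rad) or (y of empty_bin_mid in the frame of tag_4_hinge between -0.04 and 0.04 m and value of joint tag_4 below 0.15 rad)) and ((y of full_bin_a_mid in the frame of tag_5_hinge between -0.04 and 0.04 m and value of joint tag_5 above 1.25 rad) or (y of full_bin_b_mid in the frame of tag_5_hinge between -0.04 and 0.04 m and value of joint tag_5 above 1.25 rad) or (y of full_bin_c_mid in the frame of tag_5_hinge between -0.04 and 0.04 m and value of joint tag_5 above 1.25 rad) or (y of low_bin_mid in the frame of tag_5_hinge between -0.04 and 0.04 m and value of joint tag_5 below 0.15 rad) or (y of empty_bin_mid in the frame of tag_5_hinge between -0.04 and 0.04 m and value of joint tag_5 below 0.15 rad)) and distance of each of full_bin_a_mid, full_bin_b_mid, full_bin_c_mid, low_bin_mid, empty_bin_mid, multimeter, solder_spool, screwdriver from where it was at the start of the episode below 0.02 m); the robot touches nothing.
It fails at once if a bin was moved more than 20 mm or lifted (distance of any of full_bin_a_mid, full_bin_b_mid, full_bin_c_mid, low_bin_mid, empty_bin_mid from where it was at the start of the episode above 0.02 m).
It fails at once if the multimeter, spool or screwdriver was moved more than 20 mm or lifted (distance of any of multimeter, solder_spool, screwdriver from where it was at the start of the episode above 0.02 m).
It fails at once if a tag was pushed harder than 20 N (contact force between the arm and tag_1 above 20 N or contact force between the arm and tag_2 above 20 N or contact force between the arm and tag_3 above 20 N or contact force between the arm and tag_4 above 20 N or contact force between the arm and tag_5 above 20 N).
It fails at once if a tag was pinched (fingers pressing on both of its faces at once) ((contact force between the fingers and tag_1_c0 above 1.5 N and contact force between the fingers and tag_1_c1 above 1.5 N) or (contact force between the fingers and tag_2_c0 above 1.5 N and contact force between the fingers and tag_2_c1 above 1.5 N) or (contact force between the fingers and tag_3_c0 above 1.5 N and contact force between the fingers and tag_3_c1 above 1.5 N) or (contact force between the fingers and tag_4_c0 above 1.5 N and contact force between the fingers and tag_4_c1 above 1.5 N) or (contact force between the fingers and tag_5_c0 above 1.5 N and contact force between the fingers and tag_5_c1 above 1.5 N)).
It also fails if it takes over 72 s, if anything falls off the work surface, if the arm or the gripper's body presses on something with over 40 N, if the wrist force passes 120 N, or if a joint passes its speed limit or range.

## Robot

A 6-joint arm with a two-finger parallel gripper is mounted at the origin on the work surface. World frame = base frame: x ahead of the robot, y to its left, z up, the work surface at z = 0. Lengths are in m, angles in rad, forces in N, time in s.
With the tool pointing down it reaches from about 0.275 to 0.75 m from the base axis. Payload 10.2 kg.
Tool frame: the origin (TCP) lies midway between the tips of the shut fingers; the grasp point (between the pads) lies 19 mm behind it (env.hold_point_z is the distance from the TCP to the grasp point, in m); x points along the fingers, z is the direction in which the jaws open and shut, and the axes are right-handed (so a half turn about x gives the same grasp; the last joint's range is limited). The gripper opens to 85 mm and grips with 20 to 120 N. Pads are 22 mm wide; open, the fingers measure 114 mm over their backs; the gripper's body (76 mm by 85 mm) begins 54 mm behind the grasp point. The pads swing forward as they close: fully open they stand 13 mm farther back than shut.
Start: joints at [-1.359, 0.313, 1.498, -0, 1.331, -0.223], TCP at [0.221, -0.476, 0.231] pointing down, gripper open.
Joint ranges: [-2.94, 2.94], [-0.97, 2.17], [0.19, 2.56], [-1.23, 4.37], [0.02, 3.11], [-2.88, 2.88]. Speed limits (rad/s): [2.39, 2.39, 3.01, 3.14, 3.14, 3.14].

## Interface

Orientations are given as a unit quaternion [x, y, z, w].
In Python, from bench import env, kinematics, monitor, eyes, job gives the robot as it stands. The module is installed in compiled form; this text tells all that it offers. Calls block until the motion is done:
- env.reach(position, orientation): joint-space move of the TCP to a pose.
- env.movel(position, velocity=0.15, frame=None, guard=None): straight line of the TCP; frame=None keeps the orientation; velocity is the mean speed in m/s. With guard (N) it stops when the force on the tool has changed by that much, and returns True; else False.
- env.set_joints(angles): joint-space move.
- env.release() and env.close_gripper(effort=None): open the fingers fully, or close them until they stop; effort is the grip in N (None keeps the last).
- env.hold(seconds).
- kinematics.ik(position, orientation): joint angles nearest the present ones, or None.
- monitor.sense(): the state.
- eyes.grab_frame(name): name is "scene" or "side" or "wrist"; returns a dict with "frame" (420x560x3 uint8, red, green, blue), "mtx" (3x3 intrinsics, pixels), "k1" (the pictures are not rectified: a ray, as slopes to the right and down, at radius r is drawn at 1 + k1 r^2 times it, then the intrinsics apply), "view" (4x4, takes a point from world to camera coordinates). Camera axes: x right, y down, z forward; pixel columns grow to the right and rows downward; lengths in m; the calibration is good to about 2 mm. A picture is of the moment at which its call begins. There is no depth.
A pose or a line that the arm cannot do raises env.MotionError and nothing moves.
- job.hand_in(): hands the job in, once; it reports no verdict.
The state is a dict: "clock": time; "joints": joint angles; "qvel": joint speeds; "joint_efforts": joint torques, N m; "position": TCP position; "ee_rot": TCP orientation; "contact_force": force on the tool from outside, world axes, zero at the start; "ft_torque": the same for the moment, N m; "finger_gap": opening from 0.0 (shut) to 1.0 (fully open).
Only numpy, scipy, OpenCV 4.12 (cv2) and the standard library are available. Lean on these libraries where they do the work, as an engineer would, in place of code of your own. Each camera call takes 0.05 s, during which the arm holds its last target.

## Working session

There is one attempt and no reset: what is moved stays moved. The work goes in short steps, each a Python script; the robot and the scene stay as the last script left them, time stands still between calls to the robot, and variables do not carry over. Pictures are saved under pics/ and viewed, and the job is handed in when it is done.

```bash
mkdir -p pics; python3 - <<'E'
from bench import env, kinematics, monitor, eyes, job
import cv2
for n in ("scene","side","wrist"):
    d=eyes.grab_frame(n); cv2.imwrite(f"pics/{n}0.png",d["frame"][:,:,::-1])
    print(n,d["mtx"].round(1).tolist(),d["k1"],d["view"].round(3).tolist())
s=monitor.sense(); print(s["clock"],s["position"],s["ee_rot"],s["finger_gap"])
E
```

```text
scene [[500.8, 0.0, 283.7], [0.0, 500.8, 204.6], [0.0, 0.0, 1.0]] -0.18414057996279443 [[0.636, 0.772, -0.014, -0.389], [0.588, -0.497, -0.638, -0.294], [-0.499, 0.397, -0.77, 1.541], [0.0, 0.0, 0.0, 1.0]]
side [[543.0, 0.0, 270.3], [0.0, 543.0, 208.4], [0.0, 0.0, 1.0]] -0.19836734140220744 [[-0.834, -0.552, 0.007, 0.499], [-0.356, 0.527, -0.772, 0.271], [0.422, -0.646, -0.636, 1.043], [0.0, 0.0, 0.0, 1.0]]
wrist [[316.6, 0.0, 269.7], [0.0, 316.6, 208.3], [0.0, 0.0, 1.0]] -0.037684586249286875 [[0.422, -0.907, -0.002, -0.524], [-0.871, -0.406, 0.275, -0.037], [-0.25, -0.114, -0.961, 0.378], [0.0, 0.0, 0.0, 1.0]]
0.15 [ 0.22111837 -0.47594544  0.23087024] [ 0.38061596  0.59634035 -0.38011276  0.59583888] 0.9978104587022686
```

View pics/scene0.png

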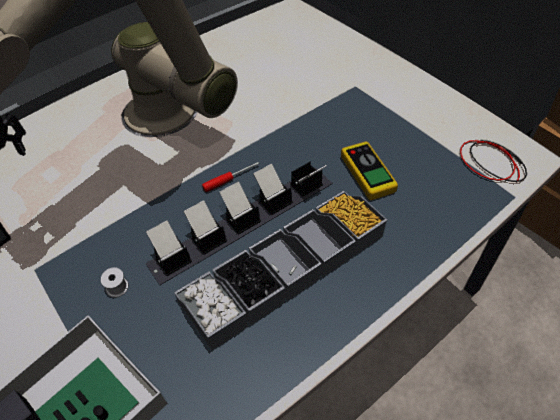

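View pics/side0.png

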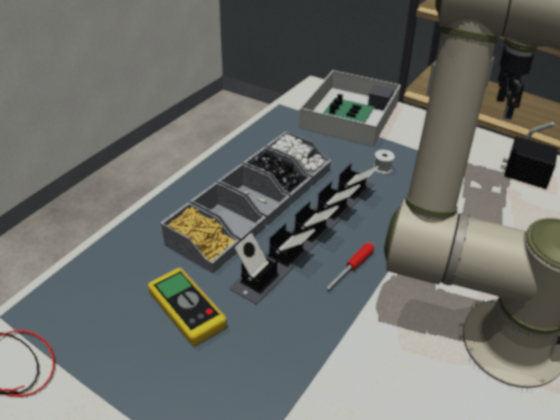

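View pics/wrist0.png

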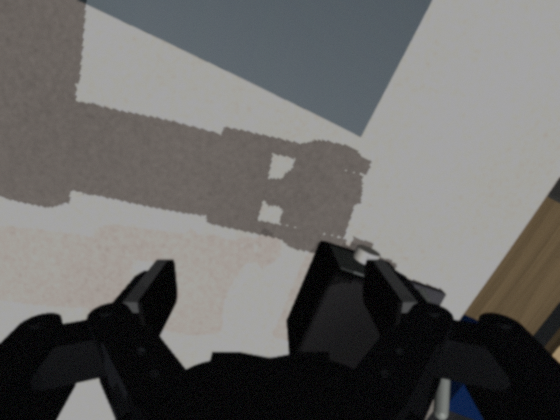

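```bash
python3 - <<'E'
import cv2
a=cv2.imread("pics/scene0.png")[130:310,130:400]; b=cv2.imread("pics/side0.png")[130:310,220:420]
cv2.imwrite("pics/sc_z.png",cv2.resize(a,None,fx=2.96,fy=2.96,interpolation=cv2.INTER_CUBIC))
cv2.imwrite("pics/si_z.png",cv2.resize(b,None,fx=3.3,fy=3.3,interpolation=cv2.INTER_CUBIC))
import numpy as np
for n,th in(("scene",150),("side",130)):
    im=cv2.imread(f"pics/{n}0.png"); h=cv2.cvtColor(im,cv2.COLOR_BGR2HSV)
    m=((h[...,2]>th)&(h[...,1]<50)).astype(np.uint8)
    k,l,s,c=cv2.connectedComponentsWithStats(m,connectivity=4)
    for i in range(1,k):
        if 60<s[i,4]<2000:
            ct=cv2.findContours((l==i).astype(np.uint8),0,2)[0][0]
            print(n,s[i].tolist(),c[i].round(1),cv2.boxPoints(cv2.minAreaRect(ct)).round(1).tolist())
E
```

```text
scene [462, 143, 24, 32, 182] [469.  156.2] [[458.79998779296875, 146.89999389648438], [471.3999938964844, 141.60000610351562], [485.0, 174.0], [472.3999938964844, 179.3000030517578]]
scene [472, 146, 40, 32, 787] [492.3 160.3] [[466.5, 154.6999969482422], [479.20001220703125, 137.0], [517.0999755859375, 164.10000610351562], [504.5, 181.8000030517578]]
scene [182, 164, 32, 19, 115] [195.9 172.1] [[179.6999969482422, 178.0], [210.6999969482422, 160.10000610351562], [213.10000610351562, 164.1999969482422], [182.10000610351562, 182.10000610351562]]
scene [254, 164, 30, 36, 582] [268.5 181.1] [[253.1999969482422, 172.39999389648438], [270.79998779296875, 163.60000610351562], [284.3999938964844, 190.8000030517578], [266.79998779296875, 199.60000610351562]]
scene [221, 182, 31, 37, 624] [235.4 199.7] [[219.0, 191.0], [237.8000030517578, 181.60000610351562], [251.60000610351562, 209.1999969482422], [232.8000030517578, 218.60000610351562]]
scene [184, 201, 34, 37, 669] [200.3 219. ] [[183.5, 210.6999969482422], [203.10000610351562, 200.39999389648438], [217.6999969482422, 228.3000030517578],
[... 3942 characters left out ...]
0001220703125]]
side [328, 266, 22, 22, 62] [338.  276.9] [[327.0, 286.0], [348.0, 265.0], [349.5, 266.5], [328.5, 287.5]]
side [434, 283, 64, 18, 522] [464.5 292.1] [[433.1000061035156, 289.70001220703125], [435.3999938964844, 280.29998779296875], [497.70001220703125, 295.20001220703125], [495.3999938964844, 304.6000061035156]]
side [0, 318, 14, 15, 121] [  4.5 326.4] [[0.0, 332.0], [0.0, 318.0], [13.0, 318.0], [13.0, 332.0]]
side [11, 333, 41, 59, 549] [ 38.4 362.7] [[11.0, 333.0], [41.5, 324.6000061035156], [57.900001525878906, 383.8999938964844], [27.399999618530273, 392.29998779296875]]
side [0, 336, 37, 55, 1611] [ 15.8 363.9] [[-0.0, 336.0], [36.0, 336.0], [36.0, 390.0], [0.0, 390.0]]
```

View pics/sc_z.png

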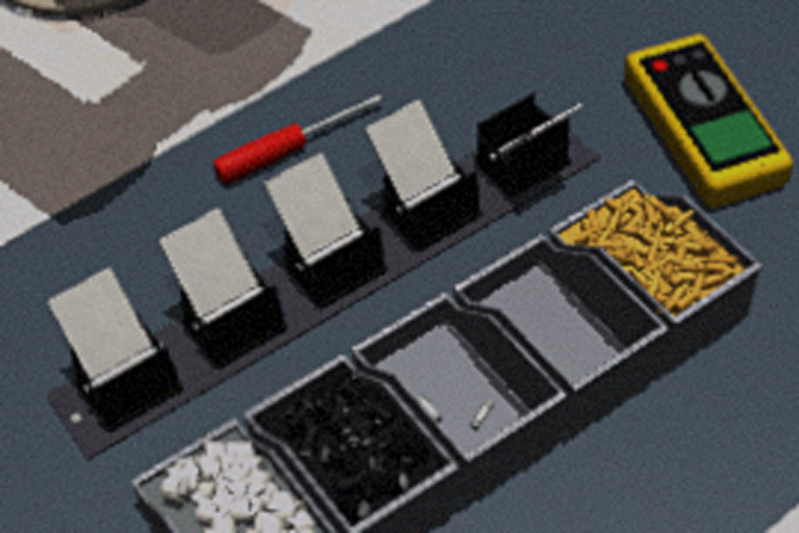

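View pics/si_z.png

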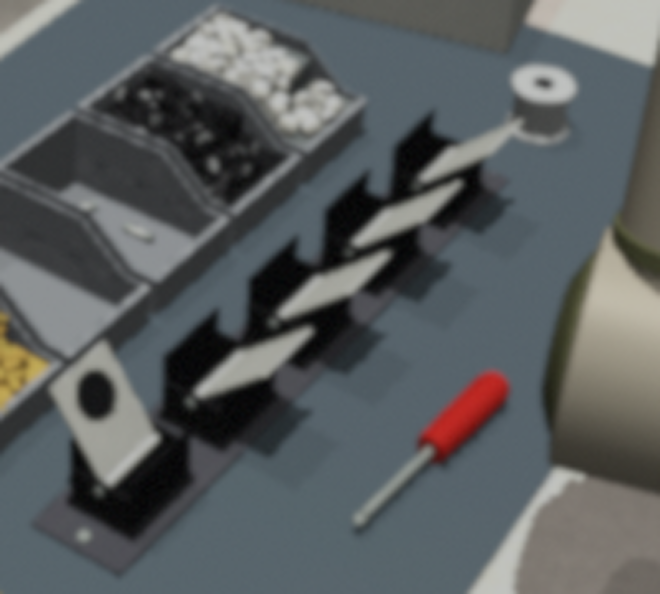

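```bash
cat > h.py <<'E'
from bench import env, kinematics, monitor, eyes, job
import cv2, numpy as np
def ray(d,p):
    K=d["mtx"]; D=np.array([d["k1"],0,0,0,0.]) 
    u=cv2.undistortPoints(np.array([[p]],float),K,D).ravel()
    V=d["view"]; R=V[:3,:3]; o=-R.T@V[:3,3]; v=R.T@np.array([u[0],u[1],1]); return o,v/np.linalg.norm(v)
def onz(d,p,z):
    o,v=ray(d,p); return o+v*(z-o[2])/v[2]
def tri(d1,p1,d2,p2):
    o,v=ray(d1,p1);q,w=ray(d2,p2)
    t=np.linalg.lstsq(np.c_[v,-w],q-o,rcond=None)[0]
    a=o+t[0]*v;b=q+t[1]*w; return (a+b)/2,np.linalg.norm(a-b)
E
python3 - <<'E'
from h import *
S=eyes.grab_frame("scene");D=eyes.grab_frame("side")
P=[((163.5,239.5),(364.9,174.5)),((200.3,219),(342.4,194.7)),((235.4,199.7),(320.4,216.1)),((268.5,181.1),(295.8,239.8))]
for a,b in P:
    p,g=tri(S,a,D,b);print(p.round(4),round(g,4))
f=lambda x,y:(x/2.96+130,y/2.96+130)
for q in [(50,302),(108,268),(160,240),(217,209),(266,183),(323,153),(366,126),(419,100)]: print("edge",onz(S,f(*q),.086).round(4))
# upright tag hinge, lower front edge (side zoom) ; screwdriver
g=lambda x,y:(x/3.3+220,y/3.3+130)
for q in [(358,523),(500,380)]: print("driver",onz(D,g(*q),.012).round(3))
# bin top corners of row, z=.07 (scene zoom)
for q in [(135,483),(248,412),(353,355),(457,292),(550,237),(635,183)]: print("bin",onz(S,f(*q),.07).round(4))
# rail corners
for q in [(52,398),(92,459),(600,158)]: print("rail",onz(S,f(*q),.004).round(4))
E
```

```text
[ 0.4845 -0.2585  0.0622] 0.0054
[ 0.4923 -0.1564  0.0611] 0.0016
[ 0.4974 -0.0566  0.0607] 0.0015
[0.5022 0.0436 0.0609] 0.0024
edge [ 0.4619 -0.2815  0.086 ]
edge [ 0.4626 -0.2286  0.086 ]
edge [ 0.4653 -0.1815  0.086 ]
edge [ 0.468  -0.1284  0.086 ]
edge [ 0.4709 -0.082   0.086 ]
edge [ 0.4745 -0.0267  0.086 ]
edge [0.4731 0.0192 0.086 ]
edge [0.4782 0.0722 0.086 ]
driver [0.392 0.09  0.012]
driver [ 0.373 -0.083  0.012]
bin [ 0.6314 -0.3121  0.07  ]
bin [ 0.6339 -0.2143  0.07  ]
bin [ 0.643  -0.1239  0.07  ]
bin [ 0.6476 -0.0259  0.07  ]
bin [0.6533 0.0662 0.07  ]
bin [0.6558 0.1583 0.07  ]
rail [ 0.4819 -0.3129  0.004 ]
rail [ 0.5518 -0.3168  0.004 ]
rail [0.5758 0.199  0.004 ]
```

```bash
cat >> h.py <<'E'
from scipy.spatial.transform import Rotation as Ro
X=np.array([.9988,-.05,0]);Y=np.array([.05,.9988,0])
def quat(sg):
    z=sg*Y; x=np.array([0,0,-1.]); return Ro.from_matrix(np.c_[x,np.cross(z,x),z]).as_quat()
def flip(h,q):
    h=np.array([*h,0.]); f=lambda d,z:(h+X*d+[0,0,z]).tolist()
    env.reach(f(-.10,.2),q)
    print("down",env.movel(f(-.10,.072),guard=6),monitor.sense()["position"])
    f0=np.array(monitor.sense()["contact_force"])
    r=env.movel(f(.002,.072),velocity=.04,guard=6)
    s=monitor.sense();print("push",r,s["position"],np.array(s["contact_force"])-f0)
    return f
E
python3 - <<'E'
from h import *
env.close_gripper(20)
j=np.array(monitor.sense()["joints"]);best=None
for sg in(1,-1):
    k=kinematics.ik([.42,-.255,.2],quat(sg)); print(sg,None if k is None else np.round(k,2))
    if k is not None and (best is None or abs(k-j).max()<best[0]): best=(abs(np.array(k)-j).max(),sg)
sg=best[1];print(sg)
f=flip((.514,-.259),quat(sg))
for n in("scene","side"): cv2.imwrite(f"pics/{n}1.png",eyes.grab_frame(n)["frame"][:,:,::-1])
print(monitor.sense()["clock"])
E
```

```text
1 [-0.78  0.27  1.64  0.    1.23 -2.31]
-1 [-0.78  0.27  1.64 -0.    1.23  0.84]
-1
down False [ 0.41439658 -0.25451814  0.07272613]
push False [ 0.51592571 -0.25908871  0.07199966] [-0.84905113  1.43027225 -0.00521336]
5.95
```

```bash
python3 - <<'E'
import cv2,numpy as np
a=cv2.imread("pics/scene1.png")[130:330,100:330]; b=cv2.imread("pics/side1.png")[80:280,220:450]
cv2.imwrite("pics/c1.png",cv2.resize(np.hstack([a,b]),None,fx=1.7,fy=1.7,interpolation=cv2.INTER_CUBIC))
E
```

```text
(no output)
```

View pics/c1.png

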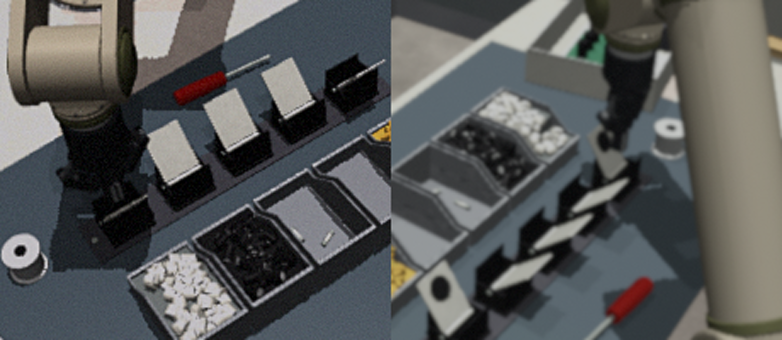

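The first tag (crop 605,150 in the side view, 120,215 in the scene view) now stands leaning back with its disc face to the front; the fingers are in front of it. Next I back off and do the second tag.

```bash
python3 - <<'E'
from h import *
def back(h):
    h=np.array([*h,0.]); f=lambda d,z:(h+X*d+[0,0,z]).tolist()
    env.movel(f(-.10,.072)); env.movel(f(-.10,.2))
back((.514,-.259))
flip((.519,-.158),quat(-1))
back((.519,-.158))
env.reach([.35,-.40,.25],quat(-1)); env.hold(.5)
for n in("scene","side"): cv2.imwrite(f"pics/{n}2.png",eyes.grab_frame(n)["frame"][:,:,::-1])
print(monitor.sense()["clock"])
a=cv2.imread("pics/scene2.png")[130:330,100:400]; b=cv2.imread("pics/side2.png")[100:300,200:450]
cv2.imwrite("pics/c2.png",cv2.resize(np.hstack([a,b]),None,fx=1.45,fy=1.45,interpolation=cv2.INTER_CUBIC))
for n in("scene","side"):
    d=cv2.absdiff(cv2.imread(f"pics/{n}0.png"),cv2.imread(f"pics/{n}2.png")); cv2.imwrite(f"pics/d{n}.png",d)
E
```

```text
down False [ 0.41946868 -0.15349275  0.07256942]
push False [ 0.52091846 -0.1580943   0.07201456] [-0.09744559 -0.94489778 -0.05100978]
15.425
```

View pics/c2.png

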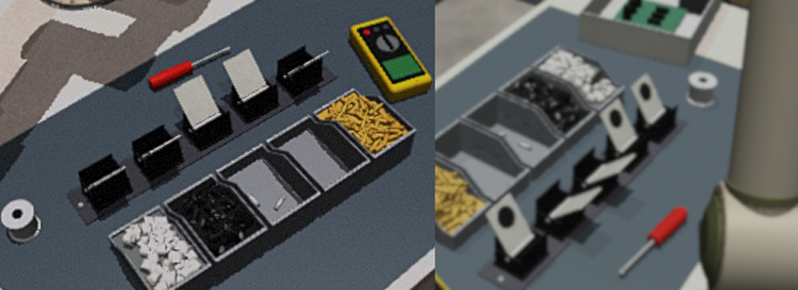

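View pics/dscene.png

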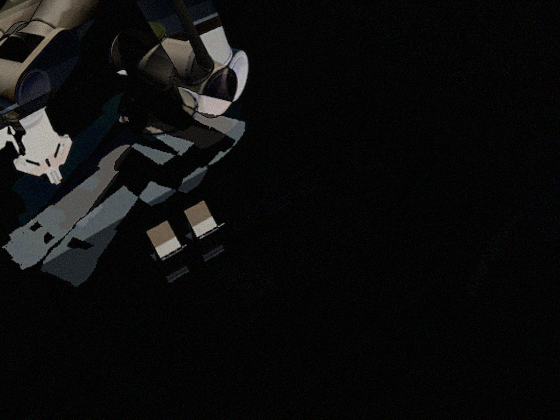

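The crops show three tags leaning back with their discs showing: side-view crop (650,95), (615,120) and (510,215). They stand in front of the knobs, capacitors and brass. The two tags in front of the fuse and empty bins are still folded. In the difference image only the two pushed tags, at (165,240) and (203,218), and the arm with its shadow have changed.

```bash
python3 -c "
from bench import job
job.hand_in()"
```

```text
the job is handed in; nothing more can be done
```

The job is done and handed in. The last pictures show all five tags as asked.

- **What I did:** with the fingers shut, I pushed two tags from folded to standing: the one in front of the white knobs and the one in front of the black capacitors. The brass-standoff tag was already up, and the tags of the fuse and empty bins were already folded, so I left those three alone.
- **Tag angles:** in the last scene and side pictures, three tags lean back with their discs showing and two lie folded. I judged this by eye and did not measure the joint angles.
- **Forces:** neither push tripped its 6 N guard. The force change read at the end of each was under 2 N.
- **Nothing else moved:** a before-and-after comparison of the scene view shows changes only at the two pushed tags and at the arm and its shadow.
- **Measurement disagreement:** the two camera rays for the knobs tag missed each other by about 5 mm, against 1.5 to 2.5 mm for the other tags. The push had enough margin for that. The pushed tags and the arm were clear of each other at hand-in, at about 15 s of the 72 s allowed.

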